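# Trace the crack in a drying earth slab

### The job

For the inspection record, show the course of the crack in the cracked earth slab: with the fingertips pointing straight down one to two centimetres above it, slowly follow the crack through all its bends from its wide mouth at the slab's edge to its thin blind end, then raise the hand well clear (about 10 cm). The sample is crumbly: do not touch the slab, and leave the weight and dowel standing on it and everything else on the table where they are.

Things in the scene. Friction and masses are not known exactly. Their poses are not given: they have to be found in the camera images.
- cracked_slab: the cracked drying slab of brown earth, 190 x 130 x 45 mm, about 2 kg, loose on the table, lying flat. Origin: centre of its underside; x along its length, y along its width, z up; its top is at z = 45 mm. A dark jagged crack, 10 mm wide at its mouth in one short edge (the slab's -x edge) and narrowing to 3.5 mm, winds across the top to a blind end inside the slab; its course is the straight legs crack_0 to crack_6 (to within 3 mm). Any yaw; any of the three slab places.
- crack_0 (a point): point on the slab's top surface, on the crack: open mouth of the crack, 10 mm in from the slab's edge: the start; slab frame x = -85, y = -25, z = 45 mm. The point midway between the fingertips, with the fingers pointing down, should pass over it.
- crack_1 (a point): point on the slab's top surface, on the crack: bend 1 of the crack; slab frame x = -55, y = -8, z = 45 mm. The point midway between the fingertips, with the fingers pointing down, should pass over it.
- crack_2 (a point): point on the slab's top surface, on the crack: bend 2 of the crack; slab frame x = -35, y = 20, z = 45 mm. The point midway between the fingertips, with the fingers pointing down, should pass over it.
- crack_3 (a point): point on the slab's top surface, on the crack: bend 3 of the crack; slab frame x = -3, y = 33, z = 45 mm. The point midway between the fingertips, with the fingers pointing down, should pass over it.
- crack_4 (a point): point on the slab's top surface, on the crack: bend 4 of the crack; slab frame x = 22, y = 10, z = 45 mm. The point midway between the fingertips, with the fingers pointing down, should pass over it.
- crack_5 (a point): point on the slab's top surface, on the crack: bend 5 of the crack; slab frame x = 50, y = -12, z = 45 mm. The point midway between the fingertips, with the fingers pointing down, should pass over it.
- crack_6 (a point): point on the slab's top surface, on the crack: the crack's thin blind end: the finish; slab frame x = 62, y = -42, z = 45 mm. The point midway between the fingertips, with the fingers pointing down, should pass over it.
- weight: small brass knobbed weight, 24 mm across, 32 mm tall, 100 g, standing loose on the cracked slab at about x = -20, y = -40 mm of its frame; origin: centre of its underside. Leave alone.
- dowel: upright wooden dowel, 18 mm across, 35 mm tall, standing loose on the cracked slab at about x = 55, y = 45 mm of its frame; origin: centre of its underside. Leave alone.
- scored_slab: another earth slab of the same size, with three straight parallel scored lines on its top and no crack; origin: centre of its underside. Leave alone.
- straw_slab: another earth slab of the same size, its top strewn with straw, no crack; origin: centre of its underside. Leave alone.
- jar: lidded jar, 52 mm across, 60 mm tall, loose on the table; origin: centre of its underside. Leave alone.
- lump: rounded lump of earth, 52 mm across and tall, loose on the table; origin: underside. Leave alone.
- test_cube: earth cube of 50 mm, loose on the table beyond the slabs; origin: centre of its underside. Leave alone.
- scraper: flat scraper lying on the table beyond the slabs; leave alone.
There are look-alikes about, which are no part of the job. What is shaped like the cracked_slab but green is not meant.

How it is judged:
On the way, in this order (a step that is already met when the one before it is completed fails the run):
1. the fingertips pass over crack_0 in its turn: the grasp point within 13 mm of it sideways, the tips at most about 35 mm above the slab (horizontal distance between the grasp point and crack_0 below 0.013 m and z of the grasp point in the frame of cracked_slab between 0.05 and 0.099 m), for 0.1 s.
2. the fingertips pass over crack_1 in its turn: the grasp point within 13 mm of it sideways, the tips at most about 35 mm above the slab (horizontal distance between the grasp point and crack_1 below 0.013 m and z of the grasp point in the frame of cracked_slab between 0.05 and 0.099 m), for 0.1 s.
3. the fingertips pass over crack_2 in its turn: the grasp point within 13 mm of it sideways, the tips at most about 35 mm above the slab (horizontal distance between the grasp point and crack_2 below 0.013 m and z of the grasp point in the frame of cracked_slab between 0.05 and 0.099 m), for 0.1 s.
4. the fingertips pass over crack_3 in its turn: the grasp point within 13 mm of it sideways, the tips at most about 35 mm above the slab (horizontal distance between the grasp point and crack_3 below 0.013 m and z of the grasp point in the frame of cracked_slab between 0.05 and 0.099 m), for 0.1 s.
5. the fingertips pass over crack_4 in its turn: the grasp point within 13 mm of it sideways, the tips at most about 35 mm above the slab (horizontal distance between the grasp point and crack_4 below 0.013 m and z of the grasp point in the frame of cracked_slab between 0.05 and 0.099 m), for 0.1 s.
6. the fingertips pass over crack_5 in its turn: the grasp point within 13 mm of it sideways, the tips at most about 35 mm above the slab (horizontal distance between the grasp point and crack_5 below 0.013 m and z of the grasp point in the frame of cracked_slab between 0.05 and 0.099 m), for 0.1 s.
7. the fingertips pass over crack_6 in its turn: the grasp point within 13 mm of it sideways, the tips at most about 35 mm above the slab (horizontal distance between the grasp point and crack_6 below 0.013 m and z of the grasp point in the frame of cracked_slab between 0.05 and 0.099 m), for 0.1 s.
At the end, for the whole second after the job is handed in: After the trace the fingertips are at least about 50 mm above the slab's top; the slab, the weight and the dowel are within 10 mm of where they stood, both still upright; every other loose thing is within 15 mm of where it was (z of the grasp point in the frame of cracked_slab above 0.114 m and distance of each of cracked_slab, weight, dowel from where it was at the start of the episode below 0.01 m and angle between each of weight, dowel's own z axis and vertical below 0.15 rad and distance of each of scored_slab, straw_slab, jar, lump, test_cube, scraper from where it was at the start of the episode below 0.015 m); the robot touches nothing.
It fails at once if the robot touches the cracked slab (more than 0.5 N) (contact force between any of the fingers, the arm and cracked_slab above 0.5 N).
It fails at once if the weight or the dowel on the slab is shifted 10 mm, lifted or tipped (not (distance of each of cracked_slab, weight, dowel from where it was at the start of the episode below 0.01 m and angle between each of weight, dowel's own z axis and vertical below 0.15 rad)).
It fails at once if another loose thing is shifted more than 15 mm or lifted (distance of any of scored_slab, straw_slab, jar, lump, test_cube, scraper from where it was at the start of the episode above 0.015 m).
It also fails if it takes over 45 s, if anything falls off the work surface, if the arm or the gripper's body presses on something with over 40 N, if the wrist force passes 120 N, or if a joint passes its speed limit or range.

### The arm

A 6-joint arm with a two-finger parallel gripper is mounted at the origin on the work surface. World frame = base frame: x ahead of the robot, y to its left, z up, the work surface at z = 0. Lengths are in m, angles in rad, forces in N, time in s.
With the tool pointing down it reaches from about 0.275 to 0.75 m from the base axis. Payload 10.2 kg.
Tool frame: the origin (TCP) lies midway between the tips of the shut fingers; the grasp point (between the pads) lies 19 mm behind it; z points along the fingers, y is the line along which they close (so a half turn about z gives the same grasp; the last joint's range is limited). The gripper opens to 85 mm and grips with 20 to 120 N. Pads are 22 mm wide; open, the fingers measure 114 mm over their backs; the gripper's body (76 mm by 85 mm) begins 54 mm behind the grasp point. The pads swing forward as they close: fully open they stand 13 mm farther back than shut.
Start: joints at [0.979, 0.313, 1.498, -0, 1.331, -0.223], TCP at [0.189, 0.49, 0.231] pointing down, gripper open.
Joint ranges: [-2.94, 2.94], [-0.97, 2.17], [0.19, 2.56], [-1.23, 4.37], [0.02, 3.11], [-2.88, 2.88]. Speed limits (rad/s): [2.39, 2.39, 3.01, 3.14, 3.14, 3.14].

### API

Orientations are given as a rotation vector (axis times angle).
In Python, from station import robot, imaging, spotter gives the robot as it stands.
- The arm moves only by the shell command python3 -m pendant 'ROWS' [OPENING]. ROWS is JSON, a list of rows, each a list of 6 numbers: the shift along the world's x, y, z in cm, then the turn, a rotation vector about the world's x, y, z in rad. In form: [[dx, dy, dz, rx, ry, rz], ...]. A call has exactly 5 rows; each row shifts and turns the commanded pose from where the row before left it; what a row does not reach is not made up. A row lasts 1/10 s, in which the tool goes at most 50 mm and 8.59 degrees, less where a joint would pass 70% of its speed; a pose out of reach is approached as far as the arm can. A call is refused whole if a number of a shift passes 5 or a number of a turn 0.15, either way. A call with a gripper value outside its range is refused whole. OPENING is the closure, from 0 (fully open) to 1 (shut), set as the call begins (- or left out, the last holds). The fingers move at their own pace and stop on an object; the grip force is fixed at half the most. Time passes only in rows, so rows that do not move let the fingers close, or fill a call up. It gives the time, the measured TCP pose, the force, the opening and the grip force at its end, in the units of the state.
- robot.sense(): the state, without advancing time (a new reading comes with each control period).
- imaging.capture(name): name is "scene" or "top" or "wrist"; returns (picture, depth): 384x512x3 uint8, blue, green, red; 384x512 float32, m along the optical axis (not along the pixel's ray), 0 where there is no reading.
- imaging.camera_params(name): a dict with "fx", "fy", "cx", "cy" (pixels), "dist" ([k1, k2, p1, p2, k3] as OpenCV has them; the pictures are not rectified), "xyz" and "attitude" of the camera in the world; the wrist camera has in their place "T_tool_cam" (4x4, takes a point from camera to tool coordinates, whose origin is the TCP and whose axes are the flange's). Camera axes: x right, y down, z forward; pixel columns grow to the right and rows downward; lengths in m; the calibration is good to about 2 mm. A picture is of the moment at which its call begins: read the wrist's pose just before it. camera_params takes no time and is no camera call.
- robot.close_job(): hands the job in; it is judged then, once.
Trained networks look in the newest picture that a camera, given by its name, has taken for a name from the list of things; names that differ only in an ending like _2 or _b are one class to them, and where a whole thing is asked for, a point or a joint stands for the part that bears it (a point fixed in the world has none). Each returns a list of dicts, best first, with "score" (0 to 1); they miss things now and then, are a little off and sometimes report something else, mostly with a low value. They report only what shows in the picture. A call takes as long as a camera call. They do not tell look-alikes from the thing itself.
- spotter.outline_of(camera, query): "region" (384x512 bool, what is visible of it) and "xy" ([column, row] in pixels, amid what is visible of it).
- spotter.spot_point(camera, query): "xy" ([column, row] in pixels: a listed point, or the origin of a listed thing).
The state is a dict: "time_s": time; "joint_positions": joint angles; "joint_vel": joint speeds; "joint_efforts": joint torques, N m; "ee_pos": TCP position; "eef_rot": TCP orientation; "ft_force": force on the tool from outside, world axes, zero at the start; "wrist_torque": the same for the moment, N m; "grip_width": opening from 0.0 (shut) to 1.0 (fully open); "grasp_force": force on a finger pad.
Only numpy, scipy, OpenCV 4.12 (cv2) and the standard library are available. Lean on these libraries where they do the work, as an engineer would, in place of code of your own. Each camera call takes 0.05 s, during which the arm holds its last target. There are 200 camera calls.

## Working session

There is one attempt and no reset: what is moved stays moved. The work goes in short steps, Python scripts to look and compute and a shell command to move; the robot and the scene stay as the last step left them, time stands still between calls to the robot, and variables do not carry over. Pictures are saved under pics/ and viewed, at most 10 in all, crops included, and the job is handed in when it is done.

```bash
mkdir -p pics; ls
python3 - <<'E'
from station import robot, imaging, spotter
import cv2
s=robot.sense();print(s['time_s'],s['ee_pos'],s['eef_rot'],s['grip_width'])
for n in("top","scene"):
    p,d=imaging.capture(n);cv2.imwrite(f'pics/{n}1.png',p);print(n,imaging.camera_params(n))
    for o in spotter.outline_of(n,"cracked_slab"):print(o['score'],o['xy'],o['region'].sum())
    if n=="top":
        for i in range(7):print(i,[(round(o['score'],2),o['xy']) for o in spotter.spot_point(n,f"crack_{i}")])
E
```

```text
pics
0.0 [0.18913579 0.48947107 0.23073091] [-5.75993454e-01 -3.08780870e+00  1.83568914e-03] 0.9983640244098634
top {'fx': 371.78485466679183, 'fy': 371.78485466679183, 'cx': 247.8991505001215, 'cy': 191.75041907469821, 'dist': array([-0.00105269,  0.        ,  0.        ,  0.        ,  0.        ]), 'xyz': array([ 0.30906046, -0.01680731,  1.30437688]), 'attitude': array([-2.12229761,  2.16823871, -0.2042433 ])}
0.81 [307.0, 201.0] 2135
0.58 [351.3, 275.0] 2314
0.48 [152.8, 205.9] 2326
0 [(0.98, [305.2, 217.9]), (0.96, [339.4, 272.2]), (0.91, [364.6, 276.8]), (0.81, [317.5, 198.2]), (0.79, [335.2, 262.6]), (0.76, [344.8, 279.9]), (0.66, [377.5, 261.9]), (0.65, [296.1, 177.6]), (0.62, [360.4, 284.1]), (0.61, [302.1, 185.8]), (0.61, [311.4, 189.1]), (0.58, [315.7, 206.9]), (0.58, [309.6, 218.9]), (0.55, [367.9, 268.2]), (0.18, [265.3, 230.0])]
1 [(0.98, [305.2, 217.9]), (0.96, [339.4, 272.2]), (0.91, [364.6, 276.8]), (0.81, [317.5, 198.2]), (0.79, [335.2, 262.6]), (0.76, [344.8, 279.9]), (0.66, [377.5, 261.9]), (0.65, [296.1, 177.6]), (0.62, [360.4, 284.1]), (0.61, [302.1, 185.8]), (
[... 1579 characters left out ...]
, [305.2, 217.9]), (0.96, [339.4, 272.2]), (0.91, [364.6, 276.8]), (0.81, [317.5, 198.2]), (0.79, [335.2, 262.6]), (0.76, [344.8, 279.9]), (0.66, [377.5, 261.9]), (0.65, [296.1, 177.6]), (0.62, [360.4, 284.1]), (0.61, [302.1, 185.8]), (0.61, [311.4, 189.1]), (0.58, [315.7, 206.9]), (0.58, [309.6, 218.9]), (0.55, [367.9, 268.2]), (0.18, [265.3, 230.0])]
scene {'fx': 348.6982081400531, 'fy': 348.6982081400531, 'cx': 261.24041021599646, 'cy': 192.8429668952205, 'dist': array([0.00067498, 0.        , 0.        , 0.        , 0.        ]), 'xyz': array([0.87620566, 0.30947663, 0.8277992 ]), 'attitude': array([-1.15001555, -2.58219762,  0.73697629])}
0.91 [231.5, 80.0] 2073
0.57 [206.9, 139.9] 2632
```

View pics/top1.png

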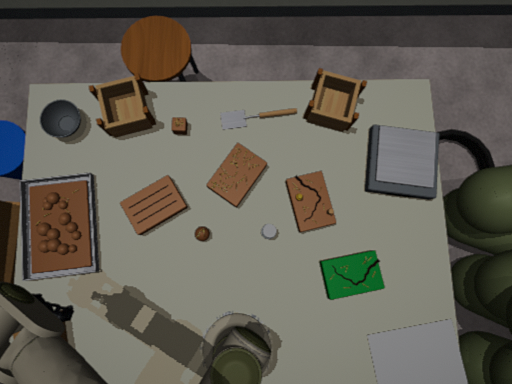

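Run:
```python
import cv2
p=cv2.imread('pics/top1.png')[155:305,250:400]
cv2.imwrite('pics/top1c.png',cv2.resize(p,(600,600),interpolation=cv2.INTER_CUBIC))
```

```text
(no output)
```

View pics/top1c.png

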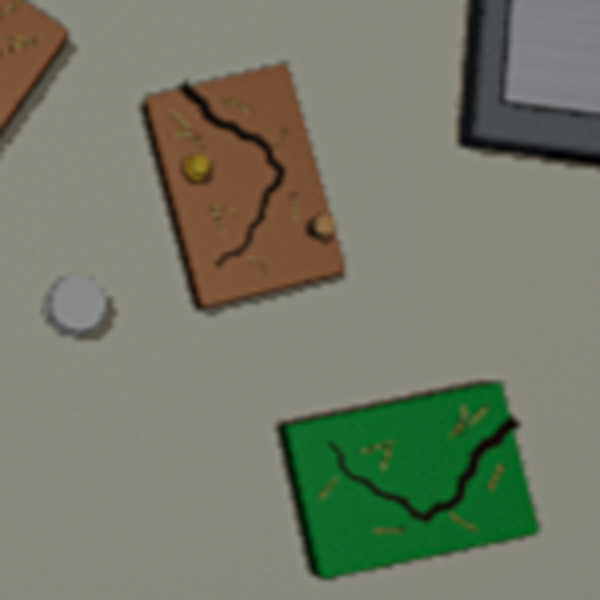

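The cracked slabs are the brown one at (310,201), with weight (299,197) and dowel (330,212), and the green look-alike at (351,275). The scored slab is at (153,206) and the straw slab at (237,174). I choose the brown one; its mouth is at (296,177) and its blind end at (305,221).

```bash
cat > h.py <<'E'
import numpy as np,cv2
from scipy.spatial.transform import Rotation as R
from scipy.optimize import least_squares
CR=np.array([[-85,-25],[-55,-8],[-35,20],[-3,33],[22,10],[50,-12],[62,-42]])/1000.
COR=np.array([[-95,-65],[-95,65],[95,65],[95,-65]])/1000.
def world(p,q,z):
    c,s=np.cos(p[2]),np.sin(p[2]);q=np.asarray(q)
    return np.c_[c*q[:,0]-s*q[:,1]+p[0],s*q[:,0]+c*q[:,1]+p[1],np.full(len(q),z)]
def proj(W,Rwc,t,c):
    K=np.array([[c['fx'],0,c['cx']],[0,c['fy'],c['cy']],[0,0,1]])
    return cv2.projectPoints(W,cv2.Rodrigues(Rwc.T)[0],-Rwc.T@t,K,c['dist'])[0][:,0]
def fit(px,pts,Rwc,t,c,p0,z=.045):
    r=least_squares(lambda p:(proj(world(p,pts,z),Rwc,t,c)-px).ravel(),p0,loss='soft_l1')
    return r.x,np.abs(r.fun).max()
E
python3 - <<'E'
from h import *
from station import robot,imaging,spotter
c=imaging.camera_params("top");Rw=R.from_rotvec(c['attitude']).as_matrix();t=c['xyz']
px=np.array([[145,100],[288,65],[343,270],[200,308],[222,127],[265,145],[281,173],[262,215],[246,245],[219,264]])/4+[250,155]
pts=np.r_[COR,CR[1:]]
p,e=fit(px,pts,Rw,t,c,[.3,-.2,3.14]);print(p,e)
print((proj(world(p,pts,.045),Rw,t,c)-px).round(1).tolist())
print(world(p,CR,.045).round(3))
_,d=imaging.capture("top")
print('depth top z', t[2]-d[205,305], d[190,270])
s=robot.sense();print(R.from_rotvec(s['eef_rot']).as_matrix().round(2)); print(imaging.camera_params("wrist"))
E
```

```text
[ 0.48200754 -0.26638611  3.34971191] 1.900373788512411
[[0.0, -0.8], [0.4, -0.3], [1.1, 1.6], [0.0, 0.9], [-0.4, -0.1], [-1.9, -0.9], [0.1, 0.2], [0.3, -1.8], [0.2, 0.1], [-0.6, 0.8]]
[[ 0.56  -0.224  0.045]
 [ 0.534 -0.247  0.045]
 [ 0.52  -0.279  0.045]
 [ 0.492 -0.298  0.045]
 [ 0.463 -0.281  0.045]
 [ 0.431 -0.265  0.045]
 [ 0.413 -0.238  0.045]]
depth top z 0.03243795654609949 1.3250968
[[-0.93  0.36  0.  ]
 [ 0.36  0.93 -0.  ]
 [-0.    0.   -1.  ]]
{'fx': 287.70171123611885, 'fy': 287.70171123611885, 'cx': 259.39730672392426, 'cy': 190.12491980443025, 'dist': array([0.02484241, 0.        , 0.        , 0.        , 0.        ]), 'T_tool_cam': array([[ 1.62066845e-04, -9.46321894e-01, -3.23225691e-01,
         8.35272462e-02],
       [ 9.99999234e-01, -2.43368067e-04,  1.21392347e-03,
         9.66146873e-04],
       [-1.22742517e-03, -3.23225640e-01,  9.46321129e-01,
        -1.43271007e-01],
       [ 0.00000000e+00,  0.00000000e+00,  0.00000000e+00,
         1.00000000e+00]])}
```

```bash
python3 -m pendant '[[1.8,-3.6,0,0,0,0],[1.8,-3.6,0,0,0,0],[1.8,-3.6,0,0,0,0],[1.8,-3.6,0,0,0,0],[1.8,-3.6,0,0,0,0]]' 1
python3 -m pendant '[[1.9,-3.6,0,0,0,0],[1.9,-3.6,0,0,0,0],[1.9,-3.6,0,0,0,0],[1.9,-3.6,0,0,0,0],[1.9,-3.6,0,0,0,0]]'
```

```text
time_s: 1.1
ee_pos: [0.2796, 0.3083, 0.2314]
eef_rot: [0.575, 3.088, 0.0]
ft_force: [0.5, -0.5, -0.2]
grip_width: 0.144
grasp_force: 0.0
time_s: 1.6
ee_pos: [0.3748, 0.1281, 0.2315]
eef_rot: [0.576, 3.088, 0.0]
ft_force: [0.6, 0.7, -0.4]
grip_width: -0.004
grasp_force: 0.0
```

```bash
python3 -m pendant '[[1.8,-3.5,0,0,0,0],[1.8,-3.5,0,0,0,0],[1.8,-3.5,0,0,0,0],[1.8,-3.5,0,0,0,0],[1.8,-3.5,0,0,0,0]]'
python3 -m pendant '[[1.9,-3.5,0,0,0,0],[1.9,-3.5,0,0,0,0],[1.9,-3.5,0,0,0,0],[1.9,-3.5,0,0,0,0],[1.9,-3.5,0,0,0,0]]'
python3 -m pendant '[[0,0,0,0,0,0],[0,0,0,0,0,0],[0,0,0,0,0,0],[0,0,0,0,0,0],[0,0,0,0,0,0]]'
python3 - <<'E'
from h import *
from station import robot,imaging
s=robot.sense();p,d=imaging.capture("wrist");c=imaging.camera_params("wrist")
T=np.eye(4);T[:3,:3]=R.from_rotvec(s['eef_rot']).as_matrix();T[:3,3]=s['ee_pos'];T=T@c['T_tool_cam']
np.save('T.npy',T);cv2.imwrite('pics/raw1.png',p);np.save('d.npy',d)
q=proj(world([0.48200754,-0.26638611,3.34971191],np.r_[COR,CR],.045),T[:3,:3],T[:3,3],c);print(q.round(0).tolist())
for u,v in q[4:]:cv2.circle(p,(int(u),int(v)),2,(255,255,0),-1)
cv2.imwrite('pics/w1.png',cv2.resize(p,(800,600)))
E
```

```text
time_s: 2.1
ee_pos: [0.4648, -0.047, 0.2314]
eef_rot: [0.576, 3.088, 0.0]
ft_force: [1.2, -0.1, 0.3]
grip_width: 0.001
grasp_force: 0.0
time_s: 2.6
ee_pos: [0.5598, -0.2218, 0.2312]
eef_rot: [0.576, 3.088, 0.0]
ft_force: [1.5, -0.1, -0.1]
grip_width: 0.006
grasp_force: 0.0
time_s: 3.1
ee_pos: [0.5592, -0.2196, 0.2318]
eef_rot: [0.575, 3.088, -0.0]
ft_force: [0.3, -0.4, -0.0]
grip_width: 0.003
grasp_force: 0.0
[[288.0, 158.0], [199.0, 213.0], [89.0, 75.0], [188.0, -3.0], [255.0, 169.0], [228.0, 155.0], [199.0, 154.0], [172.0, 137.0], [174.0, 106.0], [174.0, 71.0], [190.0, 43.0]]
```

View pics/w1.png

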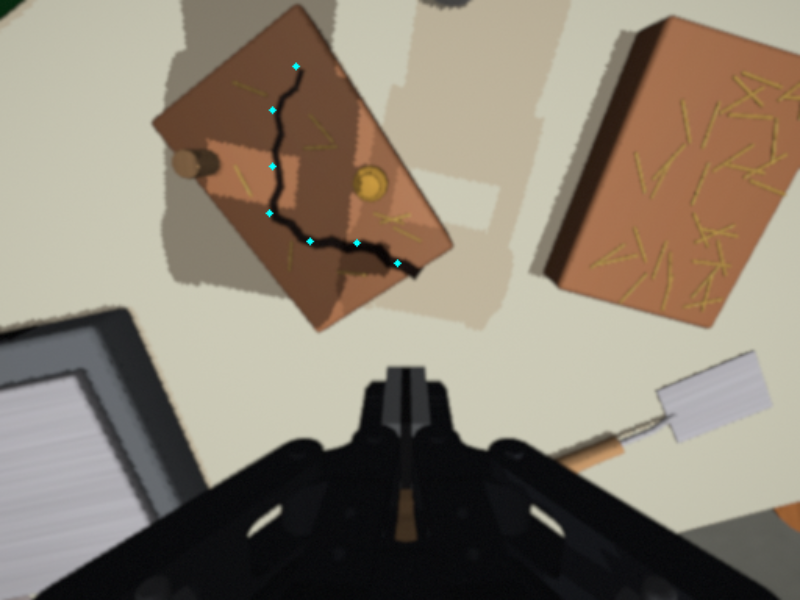

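The wrist view confirms the brown slab: the predicted crack points lie on the crack to within a few pixels, with the mouth at (415,272) and the blind end at (300,70). I'll refit with the corners seen here.

Run:
```python
from h import *
from station import imaging
T=np.load('T.npy');c=imaging.camera_params("wrist")
px=np.array([[453,244],[318,331],[153,122],[299,5],[272,212],[300,70],[310,241]])/1.5625
pts=np.r_[COR,CR[[3,6,2]]]
p,e=fit(px,pts,T[:3,:3],T[:3,3],c,[.482,-.266,3.35]);print(p,e)
W=world(p,CR,.045);print(W.round(4));print((np.diff(W[:,:2],axis=0)*100).round(2), (W[0,:2]-[.5592,-.2196])*100)
print(world(p,[[-20,-40],[55,45]],0) if 0 else world(p,np.array([[-20,-40],[55,45]])/1000,.08))
d=np.load('d.npy')
for u,v in ((170,75),(220,110)): 
    z=d[v,u];print((T@[(u-c['cx'])/c['fx']*z,(v-c['cy'])/c['fy']*z,z,1])[:3])
```

```text
[ 0.48422738 -0.26373783  3.36147511] 5.365904508647063
[[ 0.5617 -0.2208  0.045 ]
 [ 0.5362 -0.2439  0.045 ]
 [ 0.5227 -0.2756  0.045 ]
 [ 0.4944 -0.2953  0.045 ]
 [ 0.4649 -0.2783  0.045 ]
 [ 0.4328 -0.2629  0.045 ]
 [ 0.4146 -0.2363  0.045 ]]
[[-2.56 -2.31]
 [-1.34 -3.17]
 [-2.84 -1.97]
 [-2.94  1.7 ]
 [-3.21  1.54]
 [-1.83  2.67]] [ 0.25279714 -0.11999874]
[[ 0.49502125 -0.22033861  0.08      ]
 [ 0.44036678 -0.31965069  0.08      ]]
[ 0.43172598 -0.27105942  0.0451048 ]
[ 0.48389294 -0.23584415  0.04465211]
```

```bash
python3 -m pendant '[[0.2,-0.1,-2.5,0,0,0],[0,0,-2.5,0,0,0],[0,0,-2.5,0,0,0],[0,0,-2.5,0,0,0],[0,0,-2.0,0,0,0]]'
python3 -m pendant '[[0,0,-1.5,0,0,0],[0,0,-1.5,0,0,0],[0,0,-1.0,0,0,0],[0,0,-1.0,0,0,0],[0,0,0,0,0,0]]'
python3 -m pendant '[[0,0,0,0,0,0],[0,0,0,0,0,0],[0,0,0,0,0,0],[0,0,0,0,0,0],[0,0,0,0,0,0]]'
```

```text
time_s: 3.65
ee_pos: [0.561, -0.2208, 0.1101]
eef_rot: [-0.575, -3.088, -0.001]
ft_force: [0.8, 0.4, -0.2]
grip_width: -0.0
grasp_force: 0.0
time_s: 4.15
ee_pos: [0.5608, -0.2209, 0.0603]
eef_rot: [-0.575, -3.087, -0.001]
ft_force: [-0.7, -0.5, -0.4]
grip_width: -0.002
grasp_force: 0.0
time_s: 4.65
ee_pos: [0.5613, -0.2213, 0.0615]
eef_rot: [0.576, 3.088, -0.0]
ft_force: [-0.1, -1.0, 0.3]
grip_width: -0.0
grasp_force: 0.0
```

```bash
python3 -m pendant '[[-0.26,-0.23,0,0,0,0],[-0.26,-0.23,0,0,0,0],[-0.26,-0.23,0,0,0,0],[-0.26,-0.23,0,0,0,0],[-0.26,-0.23,0,0,0,0]]'
python3 -m pendant '[[-0.25,-0.23,0,0,0,0],[-0.25,-0.23,0,0,0,0],[-0.25,-0.23,0,0,0,0],[-0.25,-0.23,0,0,0,0],[-0.25,-0.23,0,0,0,0]]'
python3 - <<'E'
from h import *
from station import robot,imaging
s=robot.sense();p,d=imaging.capture("wrist");c=imaging.camera_params("wrist")
T=np.eye(4);T[:3,:3]=R.from_rotvec(s['eef_rot']).as_matrix();T[:3,3]=s['ee_pos'];T=T@c['T_tool_cam']
q=proj(world([0.48422738,-0.26373783,3.36147511],np.r_[COR,CR],.045),T[:3,:3],T[:3,3],c)
for u,v in q:cv2.circle(p,(int(u),int(v)),2,(255,255,0),-1)
cv2.imwrite('pics/w2.png',cv2.resize(p,(800,600)))
E
```

```text
time_s: 5.15
ee_pos: [0.548, -0.2331, 0.0613]
eef_rot: [-0.576, -3.088, 0.0]
ft_force: [1.0, 0.2, 0.3]
grip_width: 0.001
grasp_force: 0.0
time_s: 5.65
ee_pos: [0.5356, -0.2445, 0.0613]
eef_rot: [-0.576, -3.088, 0.0]
ft_force: [-0.4, -0.5, 0.3]
grip_width: -0.002
grasp_force: 0.0
```

View pics/w2.png

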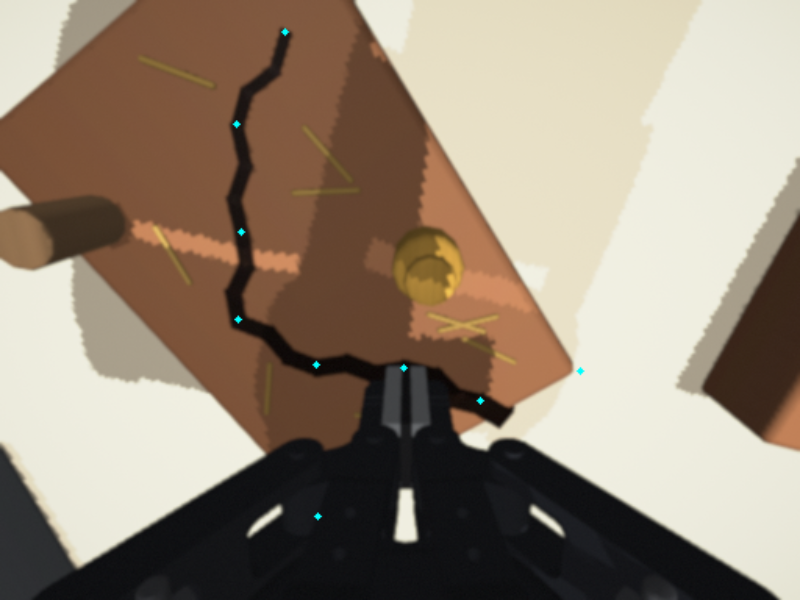

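The close view shows the predicted points sitting on the crack, from bend 2 at (317,365) to the end at (285,32), and the tips over bend 1. I continue the trace.

```bash
python3 -m pendant '[[-0.13,-0.31,0,0,0,0],[-0.13,-0.31,0,0,0,0],[-0.13,-0.31,0,0,0,0],[-0.13,-0.31,0,0,0,0],[-0.13,-0.31,0,0,0,0]]'
python3 -m pendant '[[-0.13,-0.31,0,0,0,0],[-0.13,-0.31,0,0,0,0],[-0.13,-0.31,0,0,0,0],[-0.13,-0.31,0,0,0,0],[-0.13,-0.31,0,0,0,0]]'
python3 -m pendant '[[-0.28,-0.2,0,0,0,0],[-0.28,-0.2,0,0,0,0],[-0.28,-0.2,0,0,0,0],[-0.28,-0.2,0,0,0,0],[-0.28,-0.2,0,0,0,0]]'
python3 -m pendant '[[-0.28,-0.2,0,0,0,0],[-0.28,-0.2,0,0,0,0],[-0.28,-0.2,0,0,0,0],[-0.28,-0.2,0,0,0,0],[-0.28,-0.2,0,0,0,0]]'
```

```text
time_s: 6.2
ee_pos: [0.5292, -0.2601, 0.0613]
eef_rot: [0.576, 3.088, -0.0]
ft_force: [0.2, 0.7, 0.8]
grip_width: -0.004
grasp_force: 0.0
time_s: 6.7
ee_pos: [0.5227, -0.2756, 0.0613]
eef_rot: [-0.576, -3.088, 0.0]
ft_force: [-1.0, -0.3, -0.4]
grip_width: 0.001
grasp_force: 0.0
time_s: 7.2
ee_pos: [0.5085, -0.2854, 0.0613]
eef_rot: [-0.576, -3.088, 0.0]
ft_force: [-0.5, -0.9, -0.4]
grip_width: -0.002
grasp_force: 0.0
time_s: 7.7
ee_pos: [0.4945, -0.2955, 0.0613]
eef_rot: [0.576, 3.088, -0.0]
ft_force: [0.4, -0.1, 0.3]
grip_width: 0.0
grasp_force: 0.0
```

```bash
python3 -m pendant '[[-0.3,0.17,0,0,0,0],[-0.3,0.17,0,0,0,0],[-0.3,0.17,0,0,0,0],[-0.3,0.17,0,0,0,0],[-0.3,0.17,0,0,0,0]]'
python3 -m pendant '[[-0.29,0.17,0,0,0,0],[-0.29,0.17,0,0,0,0],[-0.29,0.17,0,0,0,0],[-0.29,0.17,0,0,0,0],[-0.29,0.17,0,0,0,0]]'
python3 -m pendant '[[-0.32,0.15,0,0,0,0],[-0.32,0.15,0,0,0,0],[-0.32,0.15,0,0,0,0],[-0.32,0.15,0,0,0,0],[-0.32,0.15,0,0,0,0]]'
python3 -m pendant '[[-0.32,0.15,0,0,0,0],[-0.32,0.15,0,0,0,0],[-0.32,0.15,0,0,0,0],[-0.32,0.15,0,0,0,0],[-0.32,0.15,0,0,0,0]]'
```

```text
time_s: 8.2
ee_pos: [0.4795, -0.2865, 0.0613]
eef_rot: [-0.576, -3.088, -0.0]
ft_force: [-0.3, -0.2, 0.3]
grip_width: 0.002
grasp_force: 0.0
time_s: 8.7
ee_pos: [0.4651, -0.2781, 0.0613]
eef_rot: [0.576, 3.088, -0.0]
ft_force: [1.3, 0.4, 0.2]
grip_width: 0.001
grasp_force: 0.0
time_s: 9.2
ee_pos: [0.449, -0.2707, 0.0613]
eef_rot: [-0.576, -3.088, -0.0]
ft_force: [0.3, -0.2, 0.0]
grip_width: -0.005
grasp_force: 0.0
time_s: 9.7
ee_pos: [0.433, -0.2632, 0.0613]
eef_rot: [0.576, 3.088, -0.0]
ft_force: [0.7, -0.5, -0.4]
grip_width: -0.002
grasp_force: 0.0
```

Final leg, a short dwell at the blind end, then a raise of about 12 cm.

```bash
python3 -m pendant '[[-0.18,0.27,0,0,0,0],[-0.18,0.27,0,0,0,0],[-0.18,0.27,0,0,0,0],[-0.18,0.27,0,0,0,0],[-0.18,0.27,0,0,0,0]]'
python3 -m pendant '[[-0.18,0.27,0,0,0,0],[-0.18,0.27,0,0,0,0],[-0.18,0.27,0,0,0,0],[-0.18,0.27,0,0,0,0],[-0.18,0.27,0,0,0,0]]'
python3 -m pendant '[[0,0,0,0,0,0],[0,0,0,0,0,0],[0,0,0,0,0,0],[0,0,0,0,0,0],[0,0,0,0,0,0]]'
python3 - <<'E'
from station import imaging
import cv2
p,_=imaging.capture("wrist");cv2.imwrite('pics/w3.png',p)
E
```

```text
time_s: 10.2
ee_pos: [0.4242, -0.2495, 0.0613]
eef_rot: [0.576, 3.088, -0.0]
ft_force: [0.5, -1.1, -0.9]
grip_width: -0.001
grasp_force: 0.0
time_s: 10.7
ee_pos: [0.4151, -0.2361, 0.0613]
eef_rot: [-0.576, -3.088, 0.0]
ft_force: [0.6, -0.4, 0.0]
grip_width: 0.002
grasp_force: 0.0
time_s: 11.2
ee_pos: [0.4153, -0.2364, 0.0613]
eef_rot: [0.576, 3.088, -0.0]
ft_force: [0.4, 0.5, -0.3]
grip_width: -0.001
grasp_force: 0.0
```

View pics/w3.png

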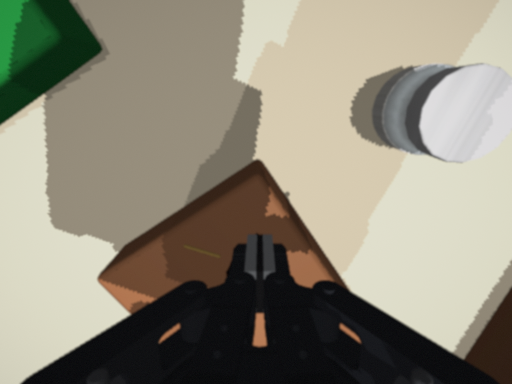

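The tips (260,240) hang over the slab near its end corner (258,162). The crack's end is hidden behind them, as expected, and the jar is well clear. I raise now.

```bash
python3 -m pendant '[[0,0,1.5,0,0,0],[0,0,2.5,0,0,0],[0,0,3,0,0,0],[0,0,3,0,0,0],[0,0,2,0,0,0]]'
python3 -m pendant '[[0,0,0,0,0,0],[0,0,0,0,0,0],[0,0,0,0,0,0],[0,0,0,0,0,0],[0,0,0,0,0,0]]'
python3 -c "
from station import robot;print(robot.close_job())"
```

```text
time_s: 11.75
ee_pos: [0.4156, -0.2366, 0.1833]
eef_rot: [0.576, 3.087, -0.002]
ft_force: [-0.2, -0.9, -0.4]
grip_width: -0.0
grasp_force: 0.0
time_s: 12.25
ee_pos: [0.4151, -0.2362, 0.1806]
eef_rot: [-0.576, -3.087, -0.001]
ft_force: [0.2, 0.6, -0.2]
grip_width: -0.0
grasp_force: 0.0
the job is handed in; nothing more can be done
None
```

I traced the crack from its mouth to its blind end about 16 mm above the slab, with no sign of contact in the wrist force, then raised the hand 12 cm and handed the job in at about 12 s; the hand-in returned no verdict.

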